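# Nest the labware on the lift carriage, unhitch it and hold it up

## Robot

A 6-joint arm with a two-finger parallel gripper is mounted at the origin on the work surface. World frame = base frame: x ahead of the robot, y to its left, z up, the work surface at z = 0. Lengths are in mm, angles in rad, forces in N, time in s.
With the tool pointing down it reaches from about 300 to 775 mm from the base axis. Payload 14.6 kg.
Tool frame: the origin (TCP) lies at the very end of the fingers, on their centre line; the grasp point (between the pads) lies 19 mm behind it; z points along the fingers, x is the direction in which the jaws open and shut, and the axes are right-handed (so a half turn about z gives the same grasp; the last joint's range is limited). The gripper opens to 85 mm and grips with 20 to 120 N. Pads are 22 mm wide; open, the fingers measure 114 mm over their backs; the gripper's body (76 mm by 85 mm) begins 54 mm behind the grasp point. The pads swing forward as they close: fully open they stand 13 mm farther back than shut.
Start: joints at [-1.412, 0.3, 1.521, -0, 1.321, -0.067], TCP at [123.131, -536.03, 231.281] pointing down, gripper open.
Joint ranges: [-3.03, 3.03], [-0.79, 2.21], [0.23, 2.52], [-1.04, 4.18], [0, 3.07], [-2.55, 2.55]. Speed limits (rad/s): [2.22, 2.22, 2.57, 3.14, 3.14, 3.14].

## Interface

Orientations are given as a unit quaternion [w, x, y, z].
In Python, from plant import robot gives the robot as it stands.
- The arm moves only by the tool move_arm, never from a script. Its argument "targets" is a list that holds one entry, the list of rows, each a list of 7 numbers: the shift along the tool's x, y, z in cm, then the turn, a rotation vector about the tool's x, y, z in rad, then the closure in counts, from 0 (fully open) to 255 (shut). In form: [[[x, y, z, ax, ay, az, fingers], ...]]. A call has 1 to 12 rows; each row shifts and turns the commanded pose from where the row before left it, along the tool's axes as they then stand; what a row does not reach is not made up. A row lasts 1/8 s, in which the tool goes at most 62.5 mm and 10.7 degrees, less where a joint would pass 70% of its speed; a pose out of reach is approached as far as the arm can. A call with a gripper value outside its range is refused whole. The fingers move at their own pace and stop on an object; "grip_force" is the grip in N (left out, the last holds). Time passes only in rows, so rows that do not move let the fingers close. It gives the time, the measured TCP pose, the force and the opening at its end, in the units of the state.
- robot.sense(): the state, without advancing time (a new reading comes with each control period).
- robot.read_camera(name): name is "scene" or "side" or "wrist"; returns (picture, depth): 420x560x3 uint8, red, green, blue; 420x560 float32, mm along the optical axis (not along the pixel's ray), 0 where there is no reading.
- robot.camera_model(name): a dict with "mtx" (3x3 intrinsics, pixels), "origin" and "rotation" of the camera in the world; the wrist camera has in their place "tool_from_camera" (4x4, takes a point from camera to tool coordinates, whose origin is the TCP and whose axes are the tool frame's). Camera axes: x right, y down, z forward; pixel columns grow to the right and rows downward; lengths in mm; the calibration is good to about 2 mm. A picture is of the moment at which its call begins: read the wrist's pose just before it. camera_model takes no time and is no camera call.
- robot.hand_in(): hands the job in, once; it reports no verdict.
The state is a dict: "time": time; "joints": joint angles; "qd": joint speeds; "joint_efforts": joint torques, N m; "tcp_pos": TCP position; "orientation": TCP orientation; "contact_force": force on the tool from outside, world axes, zero at the start; "wrist_torque": the same for the moment, N m; "opening": finger opening in mm.
Only numpy, scipy, OpenCV 4.12 (cv2) and the standard library are available. Lean on these libraries where they do the work, as an engineer would, in place of code of your own. Each camera call takes 0.05 s, during which the arm holds its last target.

## Task

On the small lift stand, set the blue beaker inside the white dish and then the tall orange beaker inside the blue one, each let go and standing upright on the bottom of the one around it. Then take hold of the red latch knob, pull it sideways away from the coupler against its spring until the jaw is clear of the ball, and lift the carriage off the ball by that knob with the nest still aboard. Raise it about 8 cm and finish while holding it still up there by the knob (do not let go or lower it); leave the other things on the bench where they are.

Things in the scene. Friction and masses are not known exactly. Their poses are not given: they have to be found in the camera images.
- stand: fixed lift stand, grey base plate 220 x 300 x 12 mm on the bench; its own z is up and its own x points away from the robot at yaw 0. At the +x side stand two steel guide rods, 245 mm tall, at own (95, 20) and (95, 100) mm. On the base at own (-20, -60) mm stands the steel ball of the hitch, 32 mm across, its top 66 mm above the bench. Over it sits the yellow coupler of the carriage (60 x 56 mm, top 78 mm above the bench at rest).
- deck_center (a point): centre of the top face of the carriage's aluminium deck, 112 x 112 mm with a lip 10 mm high round it; 52 mm above the bench when the carriage is hitched, at own (-20, 60) mm of the stand. The white dish starts on it. It rises with the carriage.
- knob: red upright round knob of the latch, 22 mm diameter; origin on its axis at the height to grip, 105 mm above the bench when hitched; the plain red part runs from 36 mm below the origin to 22 mm above it. Its axes are the stand's: the latch is pulled along the knob's own -y (away from the coupler, the dish being on its +y side); lifting is along z. It stands 127 mm to -y of the stand's origin and 187 mm to -y of the deck centre, 20 mm to -x of the stand's origin.
- latch (a joint): travel of the spring latch relative to the carriage in m: 0 closed, 0.022 stop; the jaw is clear of the ball from about 0.013 on. The spring pushes back with 6 N at 0 and 11.5 N at the stop, and shuts the latch when it is let go. Closed, it lets the carriage rise only about 3 mm.
- lift (a joint): height of the carriage above its hitched place in m: 0 hitched on the ball, 0.12 stop. It slides straight up on the rods with little friction and falls back by its weight when let go; carriage, latch and labware weigh about 0.8 kg in all.
- dish_center (a point): loose white dish on the deck, outer diameter 90 mm, 40 tall, wall 3, bottom 5 mm thick; this point is on its axis, half-way up (20 mm above its underside).
- dish: the same white dish, origin at the centre of its underside
- medium_center (a point): blue beaker, loose, upright on the bench: outer diameter 62 mm (straight sides), 72 tall, wall 3, bottom 5 mm thick; this point is on its axis, half-way up (36 mm above its underside).
- medium: the same blue beaker, origin at the centre of its underside
- tall_center (a point): tall orange beaker, loose, upright on the bench: outer diameter 40 mm (straight sides), 98 tall, wall 3, bottom 5 mm thick; this point is on its axis, half-way up (49 mm above its underside).
- tall: the same orange beaker, origin at the centre of its underside
- bottle: amber bottle with white cap, 60 mm diameter, 140 tall; bystander, origin at the centre of its underside
- jar: white jar with blue lid, 64 mm diameter, 85 tall; bystander, origin at the centre of its underside
- tube_rack: white rack of capped tubes, 70 x 160 x 52 mm; bystander, origin at the centre of its underside
- tip_box: grey box with blue lid, 80 x 120 x 65 mm; bystander, origin at the centre of its underside
- tape: green roll of tape lying flat, 80 mm diameter, 19 tall; bystander, origin at the centre of its underside
- marker: white and black marker lying flat along its own x, about 120 x 15 x 15 mm; bystander, origin at the centre of its underside
Not all that is in view belongs to the job. Leave any green or pink look-alike of the medium alone. Of the things that look like the tall, take the one that is farthest from the robot's base at the start.

How it is judged:
By the outcome, as a careful person would: the job done as asked, in the order asked, and still so for the second after the job is handed in, while the arm keeps its last pose, push and grip.
It also fails if it takes over 72 s, if anything falls off the work surface, if the arm or the gripper's body presses on something with over 40 N, if the wrist force passes 120 N, or if a joint passes its speed limit or range.

## Working session

There is one attempt and no reset: what is moved stays moved. The work goes in short steps, Python scripts to look and compute and a tool call to move; the robot and the scene stay as the last step left them, time stands still between calls to the robot, and variables do not carry over. Pictures are saved under pics/ and viewed, and the job is handed in when it is done.

Besides the shell and the picture viewer there is one more tool, called after ">>>" as name(argument=value, ...) on one line, values as JSON. move_arm: Moves the arm, as the interface text tells. Its arguments: {"type":"object","properties":{"targets":{"type":"array"},"grip_force":{"type":"number"}},"required":["targets"]}

```bash
mkdir -p pics; ls
cat > h.py <<'E'
import numpy as np, cv2
from plant import robot
from scipy.spatial.transform import Rotation as R
def quat(q): return R.from_quat([q[1],q[2],q[3],q[0]])
def snap(name,fn):
    s=robot.sense(); img,d=robot.read_camera(name)
    cv2.imwrite(f'pics/{fn}.png',img[:,:,::-1]); m=robot.camera_model(name)
    if name=='wrist':
        T=np.eye(4);T[:3,:3]=quat(s['orientation']).as_matrix();T[:3,3]=s['tcp_pos']
        T=T@np.array(m['tool_from_camera'])
    else:
        T=np.eye(4);T[:3,:3]=np.array(m['rotation']);T[:3,3]=m['origin']
    np.savez(f'pics/{fn}.npz',img=img,d=d,K=np.array(m['mtx']),T=T)
    return img,d
def load(fn): return np.load(f'pics/{fn}.npz')
def cloud(fn):
    z=load(fn);d=z['d'];v,u=np.mgrid[:d.shape[0],:d.shape[1]]
    K=z['K'];P=np.stack([(u-K[0,2])/K[0,0]*d,(v-K[1,2])/K[1,1]*d,d],-1)
    W=P@z['T'][:3,:3].T+z['T'][:3,3]; W[d<=0]=np.nan
    return W,z['img']
def proj(fn,p):
    z=load(fn);q=z['T'][:3,:3].T@(np.array(p)-z['T'][:3,3]);q=z['K']@q;return q[:2]/q[2]
E
python3 - <<'E'
from h import *
for n in ['scene','side','wrist']: snap(n,n+'0')
for n in ['scene','side']:
    m=robot.camera_model(n);print(n,m['origin'],np.array(m['rotation']).round(2).tolist())
print(robot.sense())
E
```

```text
picsTraceback (most recent call last):
  File "<stdin>", line 2, in <module>
  File "h.py", line 12, in snap
    T=np.eye(4);T[:3,:3]=np.array(m['rotation']);T[:3,3]=m['origin']
                ~^^^^^^^
ValueError: could not broadcast input array from shape (4,) into shape (3,3)
```

Rotation is a quaternion.

```bash
sed -i "s/T\[:3,:3\]=np.array(m\['rotation'\])/T[:3,:3]=quat(m['rotation']).as_matrix()/" h.py
python3 - <<'E'
from h import *
for n in ['scene','side','wrist']: snap(n,n+'0')
for n in ['scene','side']:
    m=robot.camera_model(n);print(n,m['origin'],m['rotation'])
    W,i=cloud(n+'0'); z=W[...,2]; print(np.nanpercentile(z,[5,25,50,75,95]))
print(robot.sense())
E
```

```text
scene [1087.81593266 -738.64433212  646.83012943] [-0.47174817  0.82879312  0.26667091 -0.13943543]
[-748.94684174   -1.09335046   15.63292619  145.14767586  453.79575574]
side [296.44023506 766.70565283 921.27955924] [ 0.06652795 -0.15581543  0.91690973 -0.36134765]
[-746.74714103   -3.67881993    0.91948732   36.67861341  403.63943234]
{'time': 0.2, 'joints': array([-1.41159012e+00,  3.00271362e-01,  1.52137178e+00,  1.85501148e-05,
        1.32069660e+00, -6.66234173e-02]), 'qd': array([ 0.00139672, -0.00230164, -0.00174903,  0.0009077 ,  0.00146722,
       -0.00038124]), 'joint_efforts': array([-9.91776033e-04, -5.43192852e+01, -3.61616778e+01, -7.92859692e-05,
        2.92292134e-03, -2.94389895e-05]), 'tcp_pos': array([ 123.1180716 , -535.88744588,  230.91943816]), 'orientation': array([-2.58269900e-04,  7.82275639e-01, -6.22932328e-01, -2.70021501e-04]), 'contact_force': array([ 0.27397741, -0.51532512,  0.24276661]), 'wrist_torque': array([0.03503884, 0.02500844, 0.00044585]), 'opening': 85.19362377444979}
```

View pics/scene0.png

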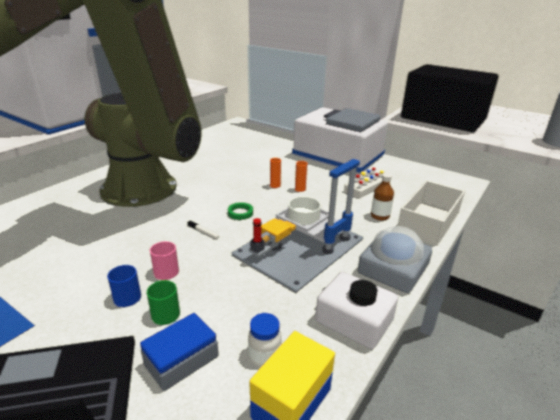

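View pics/side0.png

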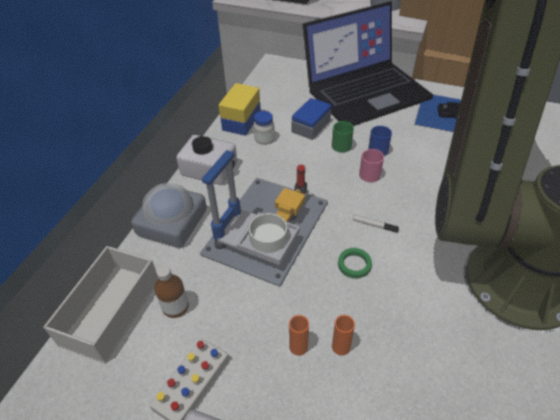

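View pics/wrist0.png

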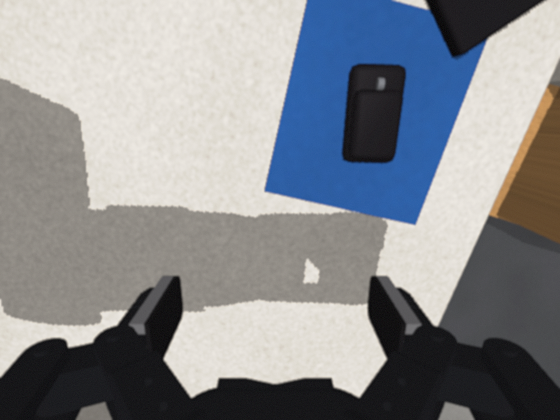

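Scene: blue beaker (125,286), pink (165,260), green (163,302), two orange ones (275,172) and (301,176), dish (303,210), knob (257,230). In the side view the oranges are at (299,335) and (343,335), the robot is on the right, and the blue beaker is at (380,140). Next I measure these.

```bash
cat >> h.py <<'E'
from scipy.optimize import least_squares
def fitcirc(P,r):
    c0=P.mean(0)
    f=lambda c: np.hypot(*(P-c).T)-r
    s=least_squares(f,c0,loss='soft_l1',f_scale=1.0); return s.x, np.sqrt(np.mean(s.fun**2))
def seg(fn,box,hue,smin=90,vmin=40):
    W,img=cloud(fn); h=cv2.cvtColor(img,cv2.COLOR_RGB2HSV)
    m=np.zeros(img.shape[:2],bool); x0,y0,x1,y1=box; m[y0:y1,x0:x1]=1
    lo,hi=hue; H=h[...,0]; mh=((H>=lo)&(H<=hi)) if lo<=hi else ((H>=lo)|(H<=hi))
    m&=mh&(h[...,1]>=smin)&(h[...,2]>=vmin)&np.isfinite(W[...,2]); return W[m]
E
python3 - <<'E'
from h import *
for fn,items in {'scene0':[('blue',(100,255,148,315),(105,130),31,72),('orA',(262,150,288,195),(0,20),20,98),('orB',(288,150,315,198),(0,20),20,98),('knob',(248,215,266,246),(170,8),11,127)],
 'side0':[('blue',(362,120,398,160),(105,130),31,72),('orFar',(282,308,318,362),(0,20),20,98),('orNear',(325,308,362,362),(0,20),20,98),('knob',(290,160,310,190),(170,8),11,127)]}.items():
    for n,b,hu,r,top in items:
        P=seg(fn,b,hu,130)
        rim=P[(P[:,2]>top-6)&(P[:,2]<top+8)]; body=P[(P[:,2]>8)]
        print(fn,n,len(P),'z',np.percentile(P[:,2],[2,98]).round(),'rim',len(rim), fitcirc(rim[:,:2],r-1.5) if len(rim)>8 else '', 'body',fitcirc(P[(P[:,2]>10)&(P[:,2]<top-20),:2],r))
E
python3 - <<'E'
import cv2
for n,b in [('scene0',(220,150,380,300)),('side0',(190,140,370,370))]:
    i=cv2.imread(f'pics/{n}.png');x0,y0,x1,y1=b
    c=i[y0:y1,x0:x1];f=min(800/(x1-x0),600/(y1-y0));cv2.imwrite(f'pics/{n}c.png',cv2.resize(c,None,fx=f,fy=f,interpolation=2))
E
```

```text
scene0 blue 1008 z [ 7. 71.] rim 132 (array([ 414.50358972, -359.14256391]), np.float64(1.4273622884124986)) body (array([ 413.38665313, -358.44592334]), np.float64(1.9276185002434632))
scene0 orA 272 z [ 4. 96.] rim 30 (array([354.74813534, 294.36232296]), np.float64(1.9305655869601634)) body (array([354.19143356, 295.37286108]), np.float64(2.2559185088478353))
scene0 orB 299 z [ 7. 98.] rim 44 (array([438.42182448, 322.97301463]), np.float64(1.8435693694811004)) body (array([437.57751811, 325.40865813]), np.float64(1.975156479779592))
scene0 knob 166 z [ 69. 128.] rim 35 (array([568.3780949 , -79.90981547]), np.float64(3.4862820994368633)) body (array([567.26850465, -77.95450603]), np.float64(1.477378048197585))
side0 blue 337 z [31. 73.] rim 44 (array([ 409.44994833, -357.9045713 ]), np.float64(2.0516139337503363)) body (array([ 409.67187056, -357.96089733]), np.float64(2.5048555769243657))
side0 orFar 576 z [12. 99.] rim 86 (array([434.72831247, 325.62642972]), np.float64(1.2289015991208045)) body (array([434.90415088, 324.91334311]), np.float64(1.7564217153403785))
side0 orNear 600 z [11. 99.] rim 90 (array([350.99039213, 296.21320275]), np.float64(1.119453473199374)) body (array([351.0254133 , 295.20196829]), np.float64(1.768131218466956))
side0 knob 67 z [ 74. 130.] rim 28 (array([558.17109092, -78.68954798]), np.float64(3.498030051237735)) body (array([562.81739429, -80.7454081 ]), np.float64(1.5394866303167254))
```

View pics/scene0c.png

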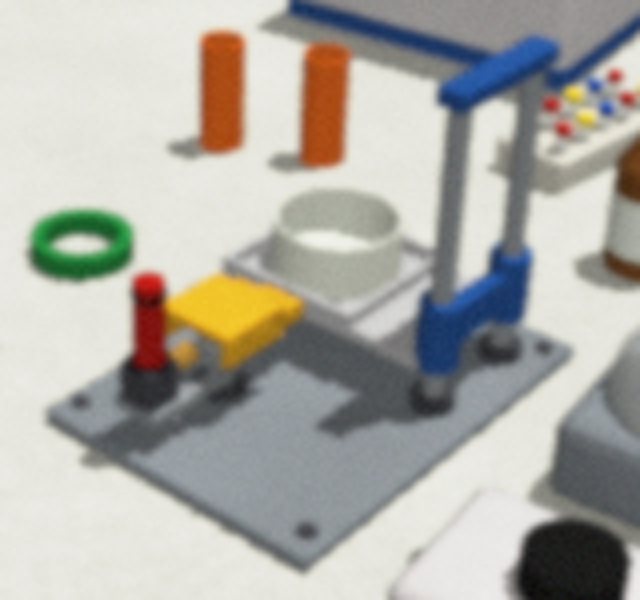

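View pics/side0c.png

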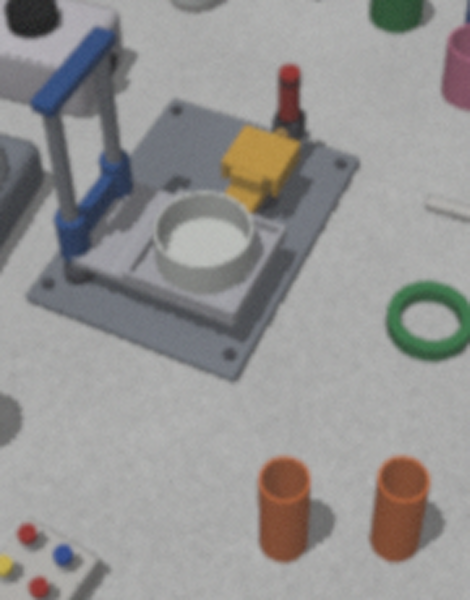

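Run:
```python
from h import *
for fn,b in [('side0',(240,205,300,255)),('scene0',(280,190,328,230))]:
    W,img=cloud(fn);m=np.zeros(img.shape[:2],bool);m[b[1]:b[3],b[0]:b[2]]=1
    P=W[m];P=P[(P[:,2]>85)&(P[:,2]<97)]
    print(fn,'dish',len(P),fitcirc(P[:,:2],43.5),P.min(0),P.max(0))
# base plate: z ~12 points in neighbourhood, grey
for fn in ['side0','scene0']:
    W,img=cloud(fn)
    m=(abs(W[...,2]-12)<7)&(np.hypot(W[...,0]-590,W[...,1]-45)<230)
    h=cv2.cvtColor(img,cv2.COLOR_RGB2HSV)
    m&=(img.sum(-1)<430)&(h[...,2]>50)&(h[...,1]<90)
    m=cv2.morphologyEx(m.astype(np.uint8),cv2.MORPH_OPEN,np.ones((3,3)))
    n,l,st,_=cv2.connectedComponentsWithStats(m);k=1+st[1:,4].argmax();P=W[l==k][:,:2]
    r=cv2.minAreaRect(P.astype(np.float32));print(fn,len(P),r)
```

```text
side0 dish 247 (array([582.90190305, 108.95304801]), np.float64(1.2267656361882855)) [538.403853    62.73836523  85.02828663] [627.23715073 153.6464781   95.85236944]
scene0 dish 206 (array([587.88987237, 107.10430569]), np.float64(23.69656631442674)) [542.32026833  41.15505513  85.04239646] [695.9942805  152.39337553  95.74654174]
side0 2804 ((615.23095703125, 38.643096923828125), (303.3953857421875, 219.7360076904297), 84.06407928466797)
scene0 965 ((623.30517578125, -13.516998291015625), (213.2079315185547, 139.6053009033203), 78.76495361328125)
```

```bash
cat >> h.py <<'E'
def plan(p,yaw=None):
    """shift (cm, tool axes) & turn to reach TCP p with tool down, tool-x at world yaw"""
    s=robot.sense(); r=quat(s['orientation']); M=r.as_matrix()
    d=M.T@(np.array(p)-s['tcp_pos'])/10
    rv=np.zeros(3)
    if yaw is not None:
        c,q=np.cos(yaw),np.sin(yaw); T=np.array([[c,q,0],[q,-c,0],[0,0,-1.]])
        rv=R.from_matrix(M.T@T).as_rotvec()
    print('tcp',s['tcp_pos'].round(1),'yaw',np.arctan2(M[1,0],M[0,0]).round(3),'zax',M[:,2].round(3),'F',s['contact_force'].round(1),'op',round(s['opening'],1),'t',s['time'])
    print('shift cm',d.round(2),'turn',rv.round(3)); return d,rv
E
python3 - <<'E'
from h import *
for fn,b,hu in [('scene0',(140,235,185,282),(160,178)),('scene0',(140,278,185,326),(45,85)),('side0',(325,115,358,155),(45,85)),('side0',(355,145,387,185),(160,178))]:
    P=seg(fn,b,hu,60); print(fn,hu,len(P),fitcirc(P[(P[:,2]>10),:2],31))
plan([412,-358,200])
E
```

```text
scene0 (160, 178) 888 (array([ 413.83491032, -244.27426561]), np.float64(1.991488778211369))
scene0 (45, 85) 1186 (array([ 523.66044801, -343.69668005]), np.float64(1.9747400243911226))
side0 (45, 85) 545 (array([ 519.57746368, -343.37843479]), np.float64(9.257834767845287))
side0 (160, 178) 612 (array([ 410.23561667, -243.79461113]), np.float64(2.469629447877258))
tcp [ 123.1 -535.9  230.9] yaw -1.345 zax [-0.     0.001 -1.   ] F [ 0.3 -0.5  0.2] op 85.2 t 0.2
shift cm [-10.87 -32.14   3.1 ] turn [0. 0. 0.]
```

>>> move_arm(targets=[[[-1.3, -4, 0, 0, 0, 0, 0], [-1.3, -4, 0, 0, 0, 0, 0], [-1.4, -4, 0, 0, 0, 0, 0], [-1.4, -4, 0, 0, 0, 0, 0], [-1.4, -4, 0, 0, 0, 0, 0], [-1.4, -4, 0, 0, 0, 0, 0], [-1.4, -4, 0, 0, 0, 0, 0], [-1.3, -4.1, 0, 0, 0, 0, 0], [0, 0, 0, 0, 0, 0, 0]]], grip_force=40)

```text
time: 1.32
tcp_pos: [413.3, -356.4, 231.0]
orientation: [-0.0, 0.783, -0.622, -0.0]
contact_force: [-0.6, 0.3, -0.0]
opening: 85.3
```

Run:
```python
from h import *
snap('wrist','w1'); print(robot.sense()['tcp_pos'])
P=seg('w1',(0,0,560,420),(105,130),130)
for lo,hi in [(66,78)]:
    Q=P[(P[:,2]>lo)&(P[:,2]<hi)]; print(len(Q),fitcirc(Q[:,:2],29.5), Q[:,2].mean())
print(proj('w1',[412,-358,72]))
```

```text
[ 412.16343023 -357.26554009  230.94425767]
744 (array([ 415.7345232 , -359.66513937]), np.float64(64.3570853674815)) 70.73080524424269
[275.64132371 200.83904735]
```

View pics/w1.png

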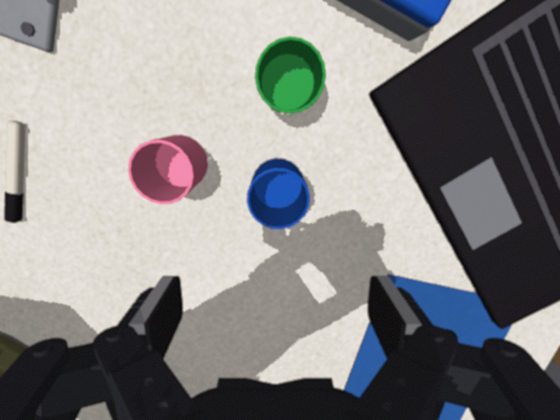

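The wrist view shows the blue beaker, rim centred near (278,198), with pink at (167,170) and green at (290,75). I'll refit with a crop box.

Run:
```python
from h import *
P=seg('w1',(235,150,320,235),(105,130),130)
Q=P[(P[:,2]>66)&(P[:,2]<78)]; print(len(Q),fitcirc(Q[:,:2],29.5), Q[:,2].mean())
plan([412.5,-358.7,40])
```

```text
644 (array([ 415.22996906, -359.33660175]), np.float64(1.0431717648697543)) 71.39538043568058
tcp [ 412.2 -357.3  230.9] yaw -1.343 zax [-0.001  0.    -1.   ] F [-0.1 -1.1 -0.6] op 85.4 t 1.375
shift cm [ 1.600e-01 -1.000e-02  1.909e+01] turn [0. 0. 0.]
```

>>> move_arm(targets=[[[0.2, -0.1, 4, 0, 0, 0, 0], [0, 0, 4.5, 0, 0, 0, 0], [0, 0, 4.5, 0, 0, 0, 0], [0, 0, 4, 0, 0, 0, 0], [0, 0, 2.1, 0, 0, 0, 0], [0, 0, 0, 0, 0, 0, 255], [0, 0, 0, 0, 0, 0, 255], [0, 0, 0, 0, 0, 0, 255], [0, 0, 0, 0, 0, 0, 255]]], grip_force=40)

```text
time: 2.5
tcp_pos: [413.1, -359.9, 40.9]
orientation: [0.0, 0.782, -0.623, 0.0]
contact_force: [-0.4, -0.3, 0.4]
opening: 60.5
```

Run:
```python
from h import *
plan([412.5,-358.7,40])
snap('side','s2')
i=cv2.imread('pics/s2.png');cv2.imwrite('pics/s2c.png',cv2.resize(i[60:260,250:450],None,fx=3,fy=3))
```

```text
tcp [ 413.1 -359.9   40.9] yaw -1.345 zax [ 0.001 -0.001 -1.   ] F [-0.4 -0.3  0.4] op 60.5 t 2.5
shift cm [-0.13  0.03  0.09] turn [0. 0. 0.]
```

View pics/s2c.png

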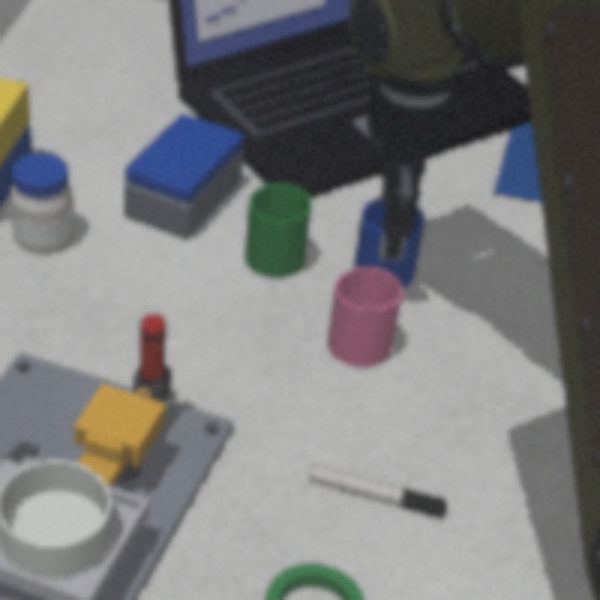

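>>> move_arm(targets=[[[0, 0, -2, 0, 0, 0, 255], [0, 0, -4, 0, 0, 0, 255], [0, 0, -5, 0, 0, 0, 255], [0, 0, -5, 0, 0, 0, 255], [0, 0, -3, 0, 0, 0, 255], [-2, -1, 0, 0, 0, 0, 255], [-3.5, -1.5, 0, 0, 0, 0, 255], [-4, -1.5, 0, 0, 0, 0, 255], [-4, -1.5, 0, 0, 0, 0, 255], [-4, -1.5, 0, 0, 0, 0, 255], [-4, -1.5, 0, 0, 0, 0, 255]]])

```text
time: 3.92
tcp_pos: [447.1, -128.7, 229.1]
orientation: [0.0, 0.782, -0.623, -0.001]
contact_force: [-0.2, -0.6, -0.4]
opening: 60.6
```

>>> move_arm(targets=[[[-4, -1.5, 0, 0, 0, 0, 255], [-4, -1.5, 0, 0, 0, 0, 255], [-4, -1.5, 0, 0, 0, 0, 255], [-4, -1.5, 0, 0, 0, 0, 255], [-3.5, -1.5, 0, 0, 0, 0, 255], [-3, -1.5, 0, 0, 0, 0, 255], [0, 0, 0, 0, 0, 0, 255]]])

```text
time: 4.8
tcp_pos: [484.2, 110.6, 228.9]
orientation: [0.001, 0.783, -0.622, -0.001]
contact_force: [-0.5, 0.1, -1.1]
opening: 60.6
```

Run:
```python
from h import *
plan([584,108.5,120])
for c in ['wrist','side','scene']: snap(c,c+'3')
```

```text
tcp [484.2 110.6 228.9] yaw -1.342 zax [-0.002 -0.    -1.   ] F [-0.5  0.1 -1.1] op 60.6 t 4.8
shift cm [ 2.47 -9.7  10.87] turn [0. 0. 0.]
```

View pics/wrist3.png

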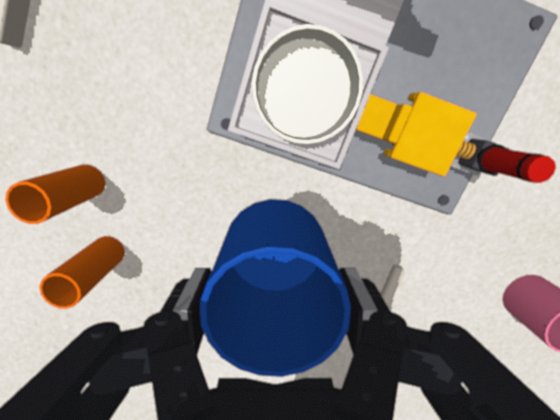

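View pics/scene3.png

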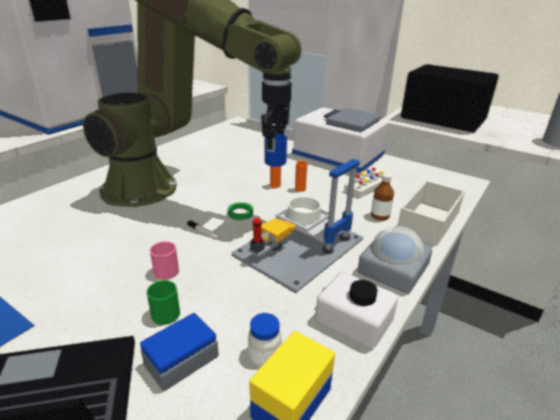

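Wrist view: dish rim centred near (307,84), knob top at (540,168), held blue rim at (275,310), and the two oranges at left, rims at (28,202) and (61,291). I'll fit all of them in the wrist frame.

Run:
```python
from h import *
W,img=cloud('wrist3')
P=W[15:150,240:375].reshape(-1,3); P=P[(P[:,2]>87)&(P[:,2]<97)]; print('dish',len(P),fitcirc(P[:,:2],43.5),P[:,2].mean())
P=seg('wrist3',(190,190,360,380),(105,130),130); print('blue z',np.percentile(P[:,2],[1,99]))
zt=np.percentile(P[:,2],99)
Q=P[P[:,2]>zt-4]; print('blue rim',len(Q),fitcirc(Q[:,:2],29.5), fitcirc(P[(P[:,2]<zt-20)&(P[:,2]>zt-68),:2],31))
for n,b,r in [('orLeftTop',(0,160,110,225),19),('orLow',(35,230,130,310),19)]:
    P=seg('wrist3',b,(0,20),130);Q=P[(P[:,2]>92)&(P[:,2]<104)];print(n,len(Q),fitcirc(Q[:,:2],18.5),np.percentile(P[:,2],[1,99]), fitcirc(P[(P[:,2]<80)&(P[:,2]>10),:2],20))
P=seg('wrist3',(480,130,560,190),(170,8),130);print('knob z',np.percentile(P[:,2],[1,99]))
Q=P[(P[:,2]>122)];print('top',len(Q),Q.mean(0),(Q.min(0)+Q.max(0))/2);print(fitcirc(P[P[:,2]<118,:2],11))
# coupler yellow
P=seg('wrist3',(355,85,480,180),(15,35),130);Q=P[abs(P[:,2]-78)<4];print('coupler',len(Q),cv2.minAreaRect(Q[:,:2].astype(np.float32)))
# fits scene/side for held blue
P=seg('side3',(150,0,400,330),(105,130),130)
```

```text
dish 1621 (array([587.25405405, 107.84498223]), np.float64(1.0828065592099394)) 91.73072464830145
blue z [192.68706915 261.19509149]
blue rim 3813 (array([487.08358463, 110.77680984]), np.float64(1.023245281500738)) (array([489.43860015, 111.55091197]), np.float64(4.779529849651973))
orLeftTop 789 (array([439.36331823, 322.74316219]), np.float64(0.926011001056432)) [ 6.54769402 99.29458784] (array([438.87546762, 323.88945133]), np.float64(1.6055338592992545))
orLow 641 (array([355.8729011 , 293.40151167]), np.float64(0.9595883733204975)) [ 5.80139133 99.03656255] (array([354.9128219 , 294.38872232]), np.float64(1.4491874746395483))
knob z [ 69.3631459  128.54678788]
top 687 [568.45044082 -77.01363828 126.76293143] [568.25038699 -78.41177527 125.8125898 ]
(array([568.54373879, -79.61813767]), np.float64(0.468805107712042))
coupler 4722 ((575.4164428710938, -8.501262664794922), (64.90498352050781, 59.298770904541016), 84.20234680175781)
```

>>> move_arm(targets=[[[0.5, -2, 0, 0, 0, 0, 255], [0.9, -3.5, 0, 0, 0, 0, 255], [0.8, -3, 0, 0, 0, 0, 255], [0.35, -1.2, 0, 0, 0, 0, 255], [0, 0, 3, 0, 0, 0, 255], [0, 0, 3.5, 0, 0, 0, 255], [0, 0, 2.5, 0, 0, 0, 255], [0, 0, 0, 0, 0, 0, 255]]])

```text
time: 5.95
tcp_pos: [584.3, 104.3, 138.6]
orientation: [0.001, 0.782, -0.623, -0.001]
contact_force: [-0.8, -0.7, -1.0]
opening: 60.4
```

Run:
```python
from h import *
plan([584.4,107.7,99])
for c in ['wrist','side','scene']: snap(c,c+'4')
a=cv2.imread('pics/side4.png')[140:300,180:380];b=cv2.imread('pics/wrist4.png')
cv2.imwrite('pics/m4.png',np.hstack([cv2.resize(a,(400,320)),cv2.resize(b,(400,320))]))
```

```text
tcp [584.3 104.3 138.6] yaw -1.346 zax [-0.004 -0.    -1.   ] F [-0.8 -0.7 -1. ] op 60.4 t 5.95
shift cm [-0.32 -0.1   3.96] turn [0. 0. 0.]
```

View pics/m4.png

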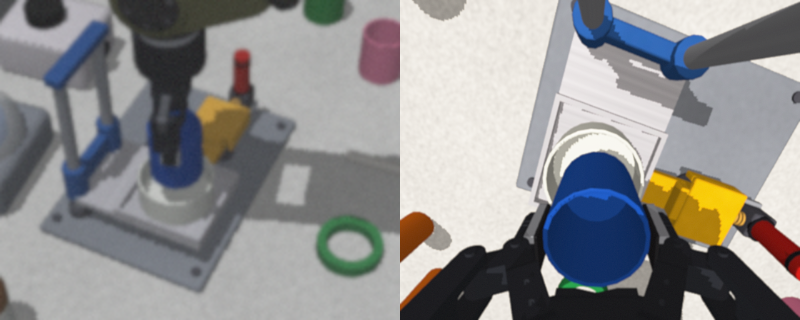

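>>> move_arm(targets=[[[-0.3, -0.1, 1, 0, 0, 0, 255], [0, 0, 1.5, 0, 0, 0, 255], [0, 0, 1, 0, 0, 0, 255], [0, 0, 0.4, 0, 0, 0, 255], [0, 0, 0, 0, 0, 0, 255]]])

```text
time: 6.72
tcp_pos: [585.5, 108.3, 101.0]
orientation: [0.0, 0.782, -0.623, -0.0]
contact_force: [-0.4, 0.0, -0.9]
opening: 60.4
```

Run:
```python
from h import *
plan([584.4,107.7,99])
for c in ['side']: snap(c,c+'5')
a=cv2.imread('pics/side5.png')[140:300,180:380]
cv2.imwrite('pics/m5.png',cv2.resize(a,(750,600)))
```

```text
tcp [585.5 108.3 101. ] yaw -1.345 zax [-0.001 -0.    -1.   ] F [-0.4  0.  -0.9] op 60.4 t 6.725
shift cm [0.04 0.13 0.2 ] turn [0. 0. 0.]
```

View pics/m5.png

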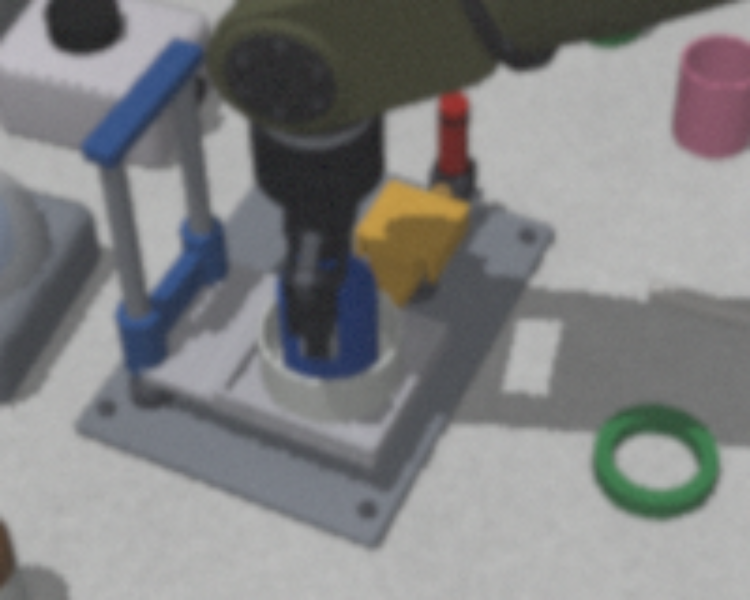

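Beaker is inside the dish rim. I'll lower the last few millimetres until it touches lightly.

>>> move_arm(targets=[[[0, 0, 0.2, 0, 0, 0, 255], [0, 0, 0.1, 0, 0, 0, 255], [0, 0, 0, 0, 0, 0, 255]]])

```text
time: 7.15
tcp_pos: [585.6, 108.4, 98.3]
orientation: [0.0, 0.782, -0.623, -0.0]
contact_force: [0.4, -0.1, -0.9]
opening: 60.7
```

>>> move_arm(targets=[[[0, 0, 0.1, 0, 0, 0, 255], [0, 0, 0, 0, 0, 0, 255]]])

```text
time: 7.4
tcp_pos: [585.8, 108.4, 97.9]
orientation: [-0.0, 0.782, -0.623, 0.0]
contact_force: [-1.7, -0.5, 4.5]
opening: 60.4
```

>>> move_arm(targets=[[[0, 0, 0, 0, 0, 0, 40], [0, 0, 0, 0, 0, 0, 0], [0, 0, 0, 0, 0, 0, 0], [0, 0, -2, 0, 0, 0, 0], [0, 0, -4, 0, 0, 0, 0], [0, 0, -4, 0, 0, 0, 0], [0, 0, -4, 0, 0, 0, 0], [0, 0, 0, 0, 0, 0, 0]]])

```text
time: 8.4
tcp_pos: [586.5, 108.5, 240.5]
orientation: [-0.002, 0.782, -0.623, 0.002]
contact_force: [1.2, -0.1, -0.4]
opening: 85.6
```

Run:
```python
from h import *
plan([437.5,324.2,230])
for c in ['wrist','side']: snap(c,c+'6')
a=cv2.imread('pics/side6.png')[140:300,180:380];b=cv2.imread('pics/wrist6.png')
cv2.imwrite('pics/m6.png',np.hstack([cv2.resize(a,(400,320)),cv2.resize(b,(400,320))]))
W,img=cloud('wrist6')
P=seg('wrist6',(100,80,460,400),(105,130),130);Q=P[(P[:,2]>124)&(P[:,2]<135)]
print('blue',len(Q),fitcirc(Q[:,:2],29.5),Q[:,2].mean())
P=W[80:400,100:460].reshape(-1,3);P=P[(P[:,2]>87)&(P[:,2]<97)];P=P[np.hypot(P[:,0]-586,P[:,1]-108)<50];print('dish',len(P),fitcirc(P[:,:2],43.5))
```

```text
tcp [586.5 108.5 240.5] yaw -1.345 zax [ 0.005  0.001 -1.   ] F [ 1.2 -0.1 -0.4] op 85.6 t 8.4
shift cm [-24.36   9.7    0.99] turn [0. 0. 0.]
blue 891 (array([588.80261983, 108.87852871]), np.float64(3.3482233144900375)) 128.52893149548473
dish 1160 (array([588.35769064, 107.79265788]), np.float64(8.062073029582924))
```

View pics/m6.png

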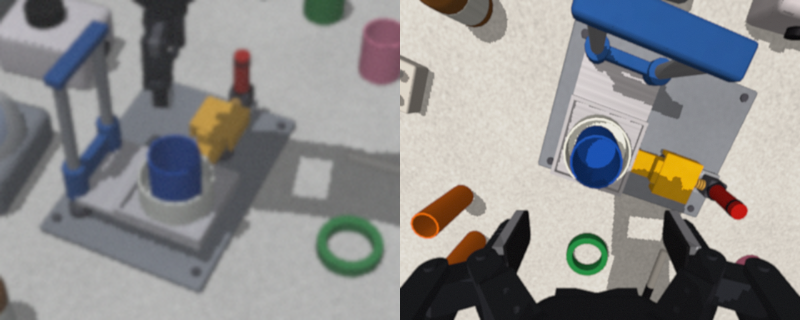

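>>> move_arm(targets=[[[-2, 0.8, 0, 0, 0, 0, 0], [-4, 1.6, 0, 0, 0, 0, 0], [-4.5, 1.8, 0, 0, 0, 0, 0], [-4.5, 1.8, 0, 0, 0, 0, 0], [-4, 1.6, 0, 0, 0, 0, 0], [-3.5, 1.4, 0, 0, 0, 0, 0], [-1.8, 0.8, 2, 0, 0, 0, 0], [0, 0, 0, 0, 0, 0, 0]]])

```text
time: 9.5
tcp_pos: [433.6, 324.1, 215.3]
orientation: [0.002, 0.783, -0.622, -0.001]
contact_force: [0.3, -1.3, 1.2]
opening: 85.8
```

Run:
```python
from h import *
plan([436.7,324,69])
snap('wrist','wrist7')
P=seg('wrist7',(0,0,560,420),(0,20),130)
Q=P[(P[:,2]>92)&(P[:,2]<104)&(np.hypot(P[:,0]-438,P[:,1]-323)<40)];print(len(Q),fitcirc(Q[:,:2],18.5),Q[:,2].mean())
```

```text
tcp [433.6 324.1 215.3] yaw -1.343 zax [-0.003 -0.002 -1.   ] F [ 0.3 -1.3  1.2] op 85.8 t 9.5
shift cm [ 0.06 -0.36 14.63] turn [0. 0. 0.]
581 (array([439.50383498, 324.03701395]), np.float64(0.9968993522217229)) 97.43719713592847
```

View pics/wrist7.png

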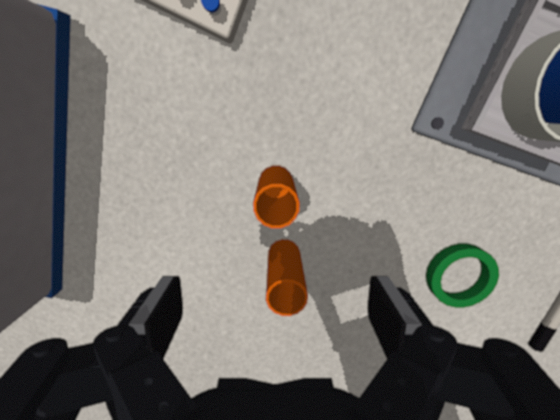

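>>> move_arm(targets=[[[0.1, -0.4, 3, 0, 0, 0, 0], [0, 0, 4, 0, 0, 0, 0], [0, 0, 4, 0, 0, 0, 0], [0, 0, 2.5, 0, 0, 0, 0], [0, 0, 1.1, 0, 0, 0, 0], [0, 0, 0, 0, 0, 0, 80], [0, 0, 0, 0, 0, 0, 255], [0, 0, 0, 0, 0, 0, 255], [0, 0, 0, 0, 0, 0, 255], [0, 0, 0, 0, 0, 0, 255]]])

```text
time: 10.8
tcp_pos: [440.4, 323.6, 72.6]
orientation: [-0.001, 0.782, -0.623, 0.0]
contact_force: [-0.8, 0.2, 6.8]
opening: 38.9
```

Run:
```python
from h import *
plan([437,324,69])
snap('wrist','wrist8');snap('side','side8')
a=cv2.imread('pics/side8.png')[250:400,220:420];b=cv2.imread('pics/wrist8.png')
cv2.imwrite('pics/m8.png',np.hstack([cv2.resize(a,(400,300)),cv2.resize(b,(400,300))]))
```

```text
tcp [440.4 323.6  72.6] yaw -1.345 zax [ 0.002  0.001 -1.   ] F [-0.8  0.2  6.8] op 38.9 t 10.8
shift cm [-0.11  0.32  0.36] turn [0. 0. 0.]
```

View pics/m8.png

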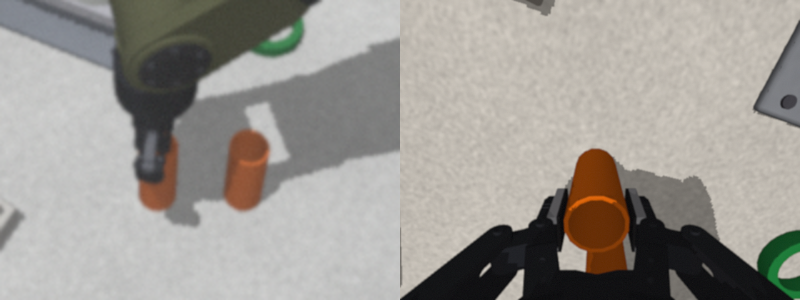

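>>> move_arm(targets=[[[0, 0, -2, 0, 0, 0, 255], [0, 0, -4, 0, 0, 0, 255], [0, 0, -5, 0, 0, 0, 255], [0, 0, -4, 0, 0, 0, 255], [0, 0, -1.5, 0, 0, 0, 255], [2, -0.2, 0, 0, 0, 0, 255], [4, 0, 0, 0, 0, 0, 255], [4, 0, 0, 0, 0, 0, 255], [4, 0, 0, 0, 0, 0, 255], [4, 0, 0, 0, 0, 0, 255], [4, 0, 0, 0, 0, 0, 255], [0, 0, 0, 0, 0, 0, 255]]])

```text
time: 12.4
tcp_pos: [490.8, 106.2, 234.5]
orientation: [0.001, 0.781, -0.624, -0.001]
contact_force: [-0.3, -0.2, -2.0]
opening: 38.4
```

Run:
```python
from h import *
plan([586,108,220])
for c in ['wrist','side','scene']: snap(c,c+'9')
P=seg('wrist9',(100,0,400,250),(105,130),130);Q=P[(P[:,2]>124)&(P[:,2]<134)&(np.hypot(P[:,0]-588,P[:,1]-108)<40)]
print('blue',len(Q),fitcirc(Q[:,:2],29.5),Q[:,2].mean())
P=seg('wrist9',(180,190,380,400),(0,20),130);zt=np.percentile(P[:,2],98);Q=P[P[:,2]>zt-4]
print('or',zt,np.percentile(P[:,2],1),len(Q),fitcirc(Q[:,:2],18.5),[ (a,fitcirc(P[(P[:,2]>zt-a)&(P[:,2]<zt-a+25),:2],20)) for a in (50,75,97)])
```

```text
tcp [490.8 106.2 234.5] yaw -1.349 zax [-0.003 -0.001 -1.   ] F [-0.3 -0.2 -2. ] op 38.4 t 12.4
shift cm [ 1.93 -9.32  1.42] turn [0. 0. 0.]
blue 1144 (array([587.6281695 , 108.77199579]), np.float64(1.0629545688100948)) 128.88724371661817
or 260.99913120811937 172.64200934075976 2231 (array([490.43007792, 105.63655118]), np.float64(0.9851448891127335)) [(50, (array([491.51657331, 106.7886939 ]), np.float64(1.808781933721701))), (75, (array([489.29884568, 106.15949712]), np.float64(1.5570809945583146))), (97, (array([488.81561749, 106.21877893]), np.float64(0.2113315261173335)))]
```

View pics/wrist9.png

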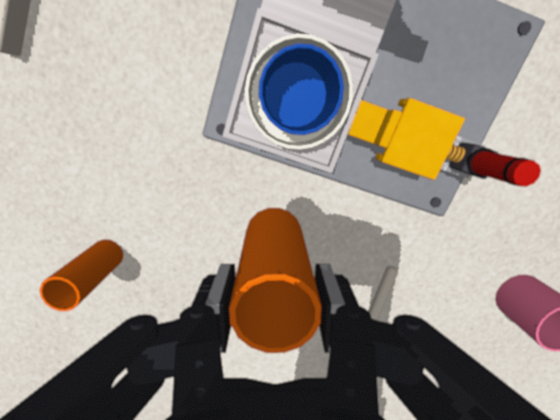

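View pics/scene9.png

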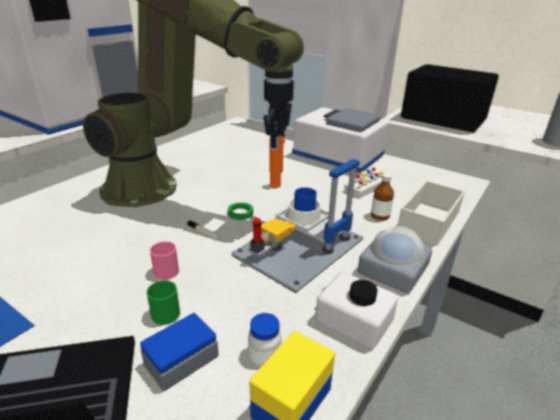

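>>> move_arm(targets=[[[0.4, -2, 0, 0, 0, 0, 255], [0.6, -3, 0, 0, 0, 0, 255], [0.6, -3, 0, 0, 0, 0, 255], [0.3, -1.6, 0, 0, 0, 0, 255], [0, 0, 1.5, 0, 0, 0, 255], [0, 0, 0, 0, 0, 0, 255], [0, 0, 0, 0, 0, 0, 255]]])

```text
time: 13.42
tcp_pos: [588.3, 112.4, 221.4]
orientation: [0.0, 0.782, -0.623, -0.0]
contact_force: [-0.1, 0.4, -1.0]
opening: 38.6
```

Run:
```python
from h import *
plan([588.6,109.1,135])
for c in ['wrist','side','scene']: snap(c,c+'10')
a=cv2.imread('pics/side10.png')[100:300,170:370];b=cv2.imread('pics/wrist10.png');c=cv2.imread('pics/scene10.png')[120:260,230:370]
cv2.imwrite('pics/m10.png',np.hstack([cv2.resize(a,(400,400)),cv2.resize(c,(400,400))]))
cv2.imwrite('pics/m10b.png',b)
for n,b in [('side10',(170,100,370,300)),('scene10',(230,120,370,260)),('wrist10',(100,0,460,400))]:
    P=seg(n,b,(0,20),130);P=P[np.hypot(P[:,0]-587,P[:,1]-108)<60]; zt=np.percentile(P[:,2],98)
    lo=P[P[:,2]<zt-50]
    print(n,'or',zt,len(lo),fitcirc(lo[:,:2],20) if len(lo)>10 else '')
    P=seg(n,b,(105,130),130);P=P[(np.hypot(P[:,0]-587,P[:,1]-108)<45)]
    Q=P[(P[:,2]>124)&(P[:,2]<135)];print('  blue rim',len(Q),fitcirc(Q[:,:2],29.5) if len(Q)>10 else '', 'body',fitcirc(P[(P[:,2]>95)&(P[:,2]<124),:2],31))
```

```text
tcp [588.3 112.4 221.4] yaw -1.345 zax [-0.  0. -1.] F [-0.1  0.4 -1. ] op 38.6 t 13.425
shift cm [0.33 0.04 8.64] turn [0. 0. 0.]
side10 or 246.1296594106368 230 (array([583.27500545, 112.17778971]), np.float64(1.0107083750184902))
  blue rim 59 (array([583.50871664, 109.6438902 ]), np.float64(1.1747310548975802)) body (array([584.06580999, 108.4648692 ]), np.float64(1.474554683363608))
scene10 or 247.59181270914578 209 (array([585.96427093, 113.48992337]), np.float64(6.9417526846728))
  blue rim 52 (array([588.14206274, 108.47308854]), np.float64(1.5627693488804)) body (array([587.59073399, 108.96325869]), np.float64(2.1291240223857213))
wrist10 or 247.90270741094056 1479 (array([586.67481865, 112.36128979]), np.float64(3.106153867474932))
  blue rim 683 (array([588.22237572, 108.96152418]), np.float64(0.9759156454556751)) body (array([587.515704  , 110.63305285]), np.float64(1.8293288034969477))
```

View pics/m10.png

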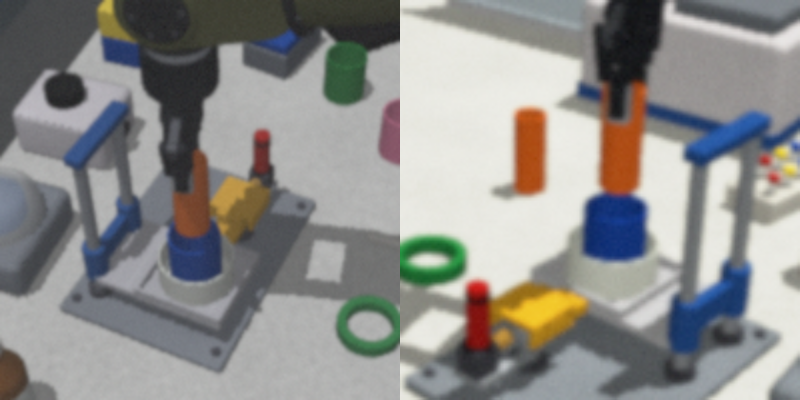

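View pics/m10b.png

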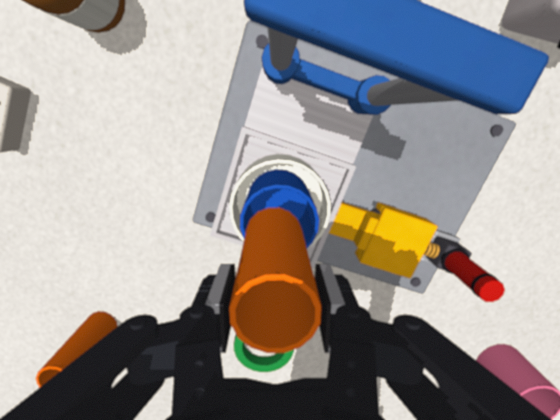

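>>> move_arm(targets=[[[0.3, 0, 0, 0, 0, 0, 255], [0, 0, 1, 0, 0, 0, 255], [0, 0, 1, 0, 0, 0, 255], [0, 0, 1, 0, 0, 0, 255], [0, 0, 0, 0, 0, 0, 255]]])

```text
time: 14.2
tcp_pos: [589.1, 109.2, 190.1]
orientation: [0.001, 0.782, -0.623, -0.001]
contact_force: [0.4, -0.5, -0.8]
opening: 38.8
```

Run:
```python
from h import *
plan([588.6,109.1,135])
for c in ['side','scene','wrist']: snap(c,c+'11')
a=cv2.imread('pics/side11.png')[140:260,210:330];c=cv2.imread('pics/scene11.png')[140:240,260:360]
cv2.imwrite('pics/m11.png',np.hstack([cv2.resize(a,(400,400)),cv2.resize(c,(400,400))]))
for n,b in [('side11',(170,100,370,300)),('scene11',(230,120,370,260))]:
    P=seg(n,b,(0,20),130);P=P[(np.hypot(P[:,0]-587,P[:,1]-108)<60)&(P[:,2]>132)&(P[:,2]<175)]
    print(n,len(P),fitcirc(P[:,:2],20))
    P=seg(n,b,(105,130),130);P=P[(np.hypot(P[:,0]-587,P[:,1]-108)<45)]
    print('blue body',fitcirc(P[(P[:,2]>95)&(P[:,2]<124),:2],31))
```

```text
tcp [589.1 109.2 190.1] yaw -1.345 zax [-0.002 -0.    -1.   ] F [ 0.4 -0.5 -0.8] op 38.8 t 14.2
shift cm [0.   0.04 5.51] turn [0. 0. 0.]
side11 211 (array([583.72092278, 109.05015089]), np.float64(1.0203368700032005))
blue body (array([583.74682182, 108.48997313]), np.float64(1.2986491081677398))
scene11 191 (array([586.79484397, 110.5633386 ]), np.float64(1.559053047332971))
blue body (array([586.84953999, 109.72949986]), np.float64(1.706841598666675))
```

View pics/m11.png

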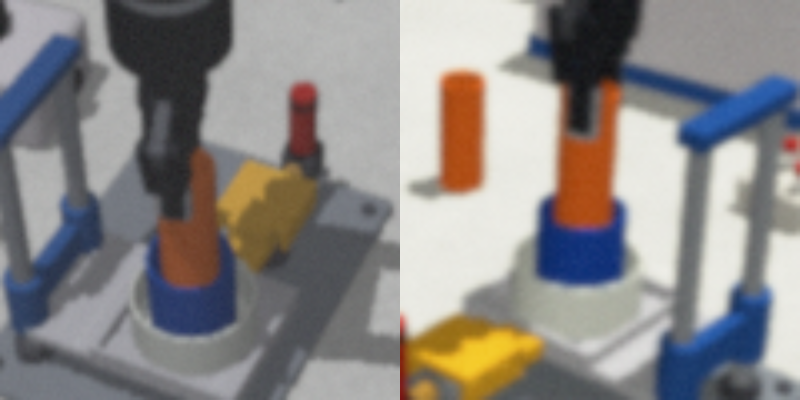

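Orange bottom is inside the blue rim and concentric to within 1 mm. Lowering further.

>>> move_arm(targets=[[[0, 0, 1, 0, 0, 0, 255], [0, 0, 1.5, 0, 0, 0, 255], [0, 0, 1.5, 0, 0, 0, 255], [0, 0, 1, 0, 0, 0, 255], [0, 0, 0, 0, 0, 0, 255], [0, 0, 0, 0, 0, 0, 255]]])

```text
time: 15.1
tcp_pos: [589.7, 109.3, 141.7]
orientation: [-0.0, 0.782, -0.623, 0.0]
contact_force: [0.4, 0.1, -1.6]
opening: 38.5
```

>>> move_arm(targets=[[[0, 0, 0.4, 0, 0, 0, 255], [0, 0, 0.2, 0, 0, 0, 255], [0, 0, 0, 0, 0, 0, 255]]])

```text
time: 15.48
tcp_pos: [589.4, 109.3, 135.2]
orientation: [0.0, 0.782, -0.623, -0.0]
contact_force: [-0.4, -0.3, -0.6]
opening: 38.8
```

>>> move_arm(targets=[[[0, 0, 0.1, 0, 0, 0, 255], [0, 0, 0, 0, 0, 0, 255]]])

```text
time: 15.72
tcp_pos: [589.7, 109.3, 134.6]
orientation: [-0.0, 0.782, -0.623, 0.0]
contact_force: [0.0, -0.1, 2.0]
opening: 38.6
```

>>> move_arm(targets=[[[0, 0, 0.05, 0, 0, 0, 255], [0, 0, 0, 0, 0, 0, 255]]])

```text
time: 15.98
tcp_pos: [589.8, 109.4, 134.6]
orientation: [-0.001, 0.782, -0.623, 0.0]
contact_force: [-0.5, -0.4, 7.0]
opening: 38.7
```

Contact on the bottom: 7 N, and z has stopped at 134.6 as expected. Releasing.

>>> move_arm(targets=[[[0, 0, -0.05, 0, 0, 0, 120], [0, 0, 0, 0, 0, 0, 60], [0, 0, 0, 0, 0, 0, 30], [0, 0, 0, 0, 0, 0, 30], [0, 0, -2, 0, 0, 0, 30], [0, 0, -4, 0, 0, 0, 30], [0, 0, -4, 0, 0, 0, 30], [0, 0, -2, 0, 0, 0, 30], [0, 0, 0, 0, 0, 0, 30]]])

```text
time: 17.1
tcp_pos: [589.9, 109.3, 255.5]
orientation: [-0.001, 0.782, -0.623, 0.001]
contact_force: [0.0, -0.3, 0.0]
opening: 75.6
```

Run:
```python
from h import *
plan([567,-79.3,230],-np.pi/2-0.1)
for c in ['side','scene','wrist']: snap(c,c+'12')
a=cv2.imread('pics/side12.png')[140:260,210:330];c=cv2.imread('pics/scene12.png')[140:240,250:350]
cv2.imwrite('pics/m12.png',np.hstack([cv2.resize(a,(400,400)),cv2.resize(c,(400,400))]))
for n,b in [('side12',(170,100,370,300)),('scene12',(230,120,370,260)),('wrist12',(0,0,560,420))]:
    P=seg(n,b,(0,20),130);P=P[(np.hypot(P[:,0]-587,P[:,1]-108)<60)&(P[:,2]>132)]
    Q=P[(P[:,2]>154)];print(n,np.percentile(P[:,2],98),len(Q),fitcirc(Q[:,:2],18.5), len(P))
```

```text
tcp [589.9 109.3 255.5] yaw -1.345 zax [ 0.003  0.    -1.   ] F [ 0.  -0.3  0. ] op 75.6 t 17.1
shift cm [17.87  6.46  2.54] turn [-0.003  0.     0.326]
side12 161.40492325845483 78 (array([583.70859562, 111.44034885]), np.float64(1.3266450700682182)) 269
scene12 159.9026079285822 57 (array([588.60106531, 109.4671808 ]), np.float64(1.500845206313746)) 185
wrist12 161.5260566726621 728 (array([589.27763575, 110.0150599 ]), np.float64(5.550463054983206)) 1422
```

View pics/m12.png

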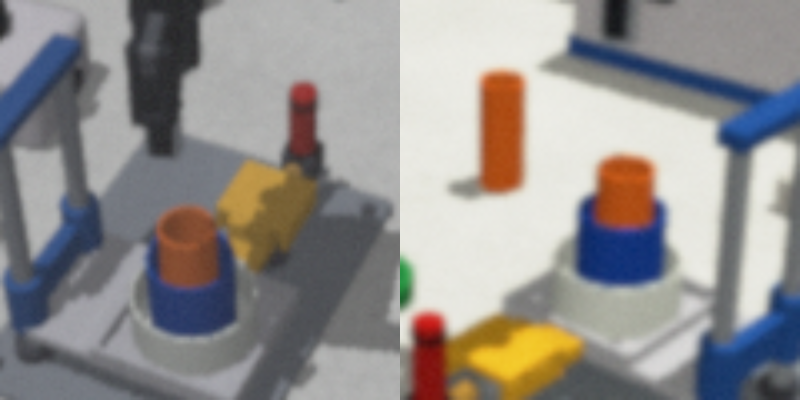

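View pics/wrist12.png

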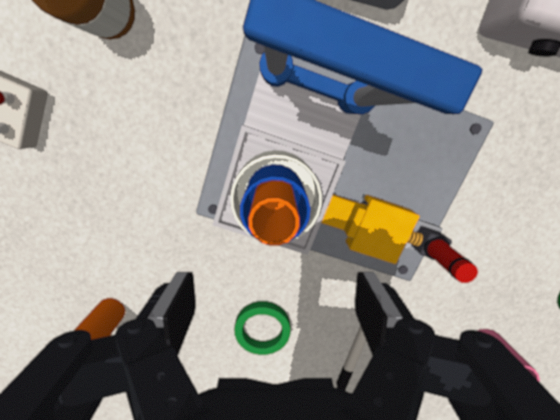

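>>> move_arm(targets=[[[2, 0.8, 0, 0, 0, 0, 0], [4, 1.4, 0, 0, 0, 0, 0], [4, 1.4, 0, 0, 0, 0, 0], [4, 1.4, 0, 0, 0, 0, 0], [2.5, 1, 0, 0, 0, 0, 0], [1.4, 0.6, 0, 0, 0, 0, 0], [0, 0, 0, 0, 0, 0.12, 0], [0, 0, 0, 0, 0, 0.12, 0], [0, 0, 0, 0, 0, 0.09, 0], [0, 0, 3, 0, 0, 0, 0], [0, 0, 0, 0, 0, 0, 0]]])

```text
time: 18.62
tcp_pos: [564.3, -79.8, 222.2]
orientation: [-0.001, -0.669, 0.743, 0.002]
contact_force: [0.4, -0.6, 0.3]
opening: 85.5
```

Run:
```python
from h import *
plan([566,-79.5,86],-np.pi/2-0.1)
for c in ['side','scene','wrist']: snap(c,c+'13')
P=seg('wrist13',(200,100,400,380),(170,8),130);P=P[P[:,2]>65];print(np.percentile(P[:,2],[1,50,98]))
Q=P[(P[:,2]>115)];print(len(Q),(Q.min(0)+Q.max(0))/2,Q.mean(0));print(fitcirc(P[(P[:,2]<120)&(P[:,2]>70),:2],11))
```

```text
tcp [564.3 -79.8 222.2] yaw -1.675 zax [-0.004  0.001 -1.   ] F [ 0.4 -0.6  0.3] op 85.5 t 18.625
shift cm [-0.04 -0.23 13.62] turn [ 0.004  0.    -0.004]
[ 69.39166475 126.56043901 128.52371003]
638 [569.26773608 -79.8307228  122.19412766] [570.58921914 -79.98629482 126.25181571]
(array([568.37867368, -79.50147408]), np.float64(0.23560606045953167))
```

View pics/wrist13.png

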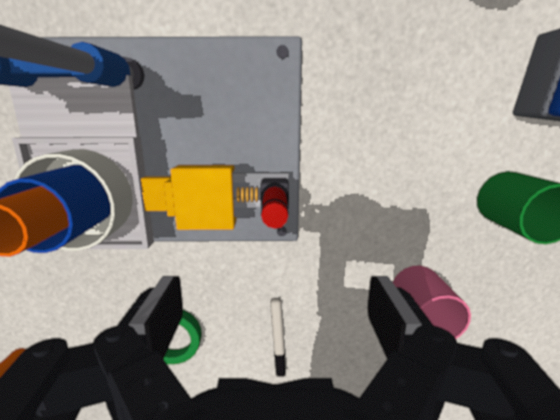

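>>> move_arm(targets=[[[0, -0.2, 3, 0, 0, 0, 0], [0, 0, 4, 0, 0, 0, 0], [0, 0, 3.5, 0, 0, 0, 0], [0, 0, 2, 0, 0, 0, 0], [0, 0, 1, 0, 0, 0, 0], [0, 0, 0, 0, 0, 0, 0]]], grip_force=80)

```text
time: 19.52
tcp_pos: [567.5, -80.2, 89.7]
orientation: [0.0, -0.669, 0.743, -0.0]
contact_force: [-0.2, 0.1, 0.5]
opening: 85.4
```

Run:
```python
from h import *
plan([566.5,-79.5,86],-np.pi/2-0.1)
for c in ['side','scene','wrist']: snap(c,c+'14')
a=cv2.imread('pics/side14.png')[120:240,230:350];c=cv2.imread('pics/scene14.png')[160:280,220:340]
cv2.imwrite('pics/m14.png',np.hstack([cv2.resize(a,(400,400)),cv2.resize(c,(400,400))]))
```

```text
tcp [567.5 -80.2  89.7] yaw -1.675 zax [ 0. -0. -1.] F [-0.2  0.1  0.5] op 85.4 t 19.525
shift cm [-0.06  0.11  0.37] turn [-0.    -0.    -0.004]
```

View pics/m14.png

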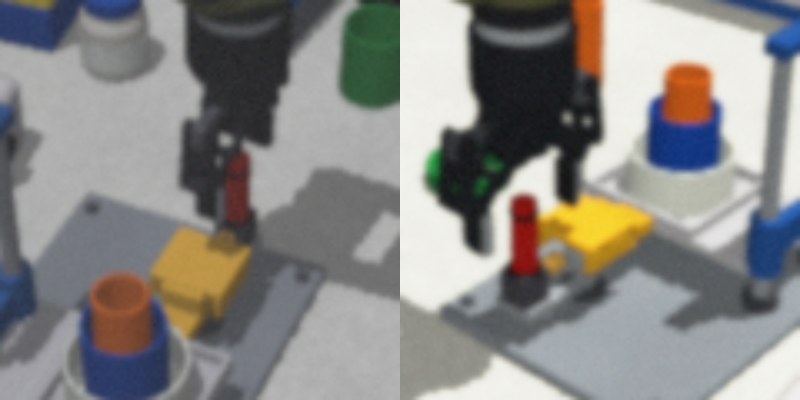

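View pics/wrist14.png

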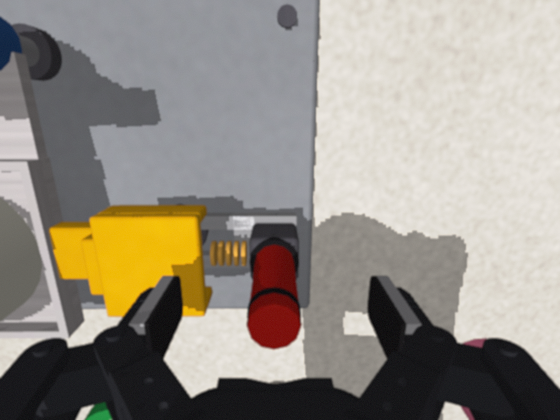

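>>> move_arm(targets=[[[0, 0, 0.3, 0, 0, 0, 0], [0, 0, 0, 0, 0, 0, 120], [0, 0, 0, 0, 0, 0, 200], [0, 0, 0, 0, 0, 0, 255], [0, 0, 0, 0, 0, 0, 255], [0, 0, 0, 0, 0, 0, 255], [0, 0, 0, 0, 0, 0, 255]]], grip_force=80)

```text
time: 20.55
tcp_pos: [567.3, -79.9, 86.5]
orientation: [0.0, -0.669, 0.743, 0.0]
contact_force: [-0.4, 4.6, 4.9]
opening: 20.4
```

Run:
```python
from h import *
plan([566.5,-79.5,86],-np.pi/2-0.1)
for c in ['side','scene','wrist']: snap(c,c+'15')
b=cv2.imread('pics/wrist15.png')[100:400,60:460];c=cv2.imread('pics/scene15.png')[160:280,220:340]
cv2.imwrite('pics/m15.png',np.hstack([cv2.resize(b,(400,300)),cv2.resize(c,(300,300))]))
```

```text
tcp [567.3 -79.9  86.5] yaw -1.675 zax [ 0.  0. -1.] F [-0.4  4.6  4.9] op 20.4 t 20.55
shift cm [-0.03  0.09  0.05] turn [-0.     0.    -0.004]
```

View pics/m15.png

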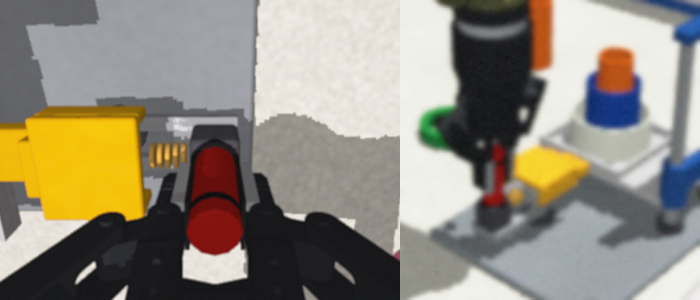

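>>> move_arm(targets=[[[0.5, 0, 0, 0, 0, 0, 255], [0.5, 0, 0, 0, 0, 0, 255], [0.4, 0, 0, 0, 0, 0, 255], [0.3, 0, 0, 0, 0, 0, 255], [0, 0, 0, 0, 0, 0, 255], [0, 0, 0, 0, 0, 0, 255]]])

```text
time: 21.45
tcp_pos: [565.7, -96.3, 86.4]
orientation: [0.0, -0.669, 0.743, 0.0]
contact_force: [0.5, 10.3, 4.2]
opening: 20.7
```

Run:
```python
from h import *
plan([567.3,-79.9,86.5])
snap('wrist','wrist16')
```

```text
tcp [565.7 -96.3  86.4] yaw -1.675 zax [ 0.     0.001 -1.   ] F [ 0.5 10.3  4.2] op 20.7 t 21.45
shift cm [-1.65  0.01 -0.01] turn [0. 0. 0.]
```

View pics/wrist16.png

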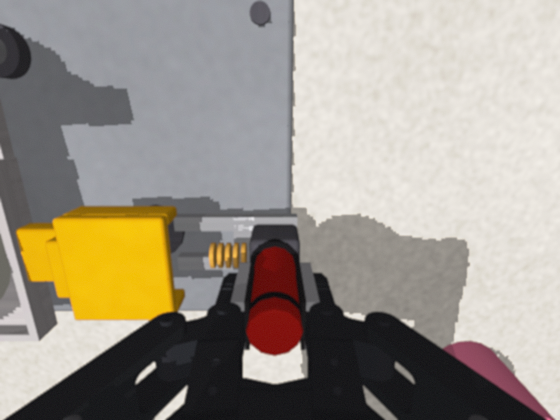

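Pulled 16.5 mm and the spring force is 10.3 N, which fits 6 + 0.25 N/mm × 16.5. Now lifting, slowly at first.

>>> move_arm(targets=[[[0, 0, -0.2, 0, 0, 0, 255], [0, 0, -0.3, 0, 0, 0, 255], [0, 0, -0.4, 0, 0, 0, 255], [0, 0, -0.4, 0, 0, 0, 255], [0, 0, 0, 0, 0, 0, 255], [0, 0, 0, 0, 0, 0, 255]]])

```text
time: 22.25
tcp_pos: [565.5, -96.1, 98.3]
orientation: [0.0, -0.669, 0.743, 0.001]
contact_force: [6.5, 9.9, -8.3]
opening: 20.0
```

Run:
```python
from h import *
plan([565.7,-96.3,86.4])
for c in ['side','scene']: snap(c,c+'17')
a=cv2.imread('pics/side17.png')[120:260,210:350];c=cv2.imread('pics/scene17.png')[160:280,230:350]
cv2.imwrite('pics/m17.png',np.hstack([cv2.resize(a,(400,400)),cv2.resize(c,(400,400))]))
W,_=cloud('side17');P=seg('side17',(210,120,350,260),(15,35),120);print('coupler top',np.percentile(P[:,2],[50,80,95]))
```

```text
tcp [565.5 -96.1  98.3] yaw -1.675 zax [-0.     0.001 -1.   ] F [ 6.5  9.9 -8.3] op 20.0 t 22.25
shift cm [ 0.02 -0.02  1.19] turn [0. 0. 0.]
coupler top [88.08279174 90.17183965 91.77123161]
```

View pics/m17.png

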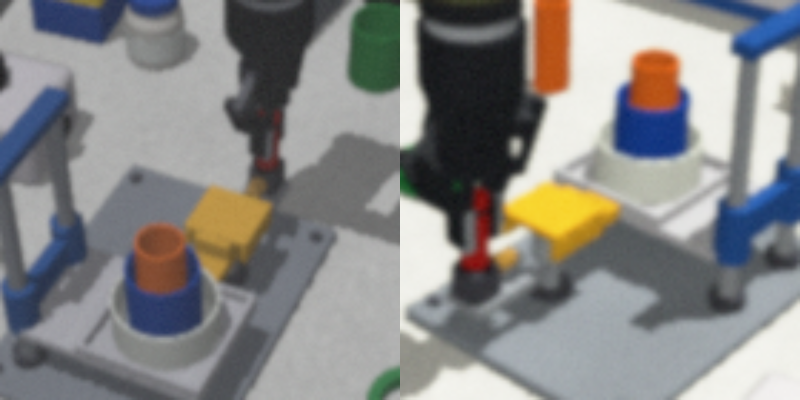

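>>> move_arm(targets=[[[0, 0, -0.5, 0, 0, 0, 255], [0, 0, -0.6, 0, 0, 0, 255], [0, 0, -0.7, 0, 0, 0, 255], [0, 0, -0.7, 0, 0, 0, 255], [0, 0, -0.7, 0, 0, 0, 255], [0, 0, -0.5, 0, 0, 0, 255], [0, 0, 0, 0, 0, 0, 255]]])

```text
time: 23.22
tcp_pos: [565.5, -96.1, 135.5]
orientation: [0.0, -0.669, 0.743, 0.001]
contact_force: [5.7, 9.6, -8.3]
opening: 20.3
```

>>> move_arm(targets=[[[0, 0, -0.5, 0, 0, 0, 255], [0, 0, -0.7, 0, 0, 0, 255], [0, 0, -0.7, 0, 0, 0, 255], [0, 0, -0.7, 0, 0, 0, 255], [0, 0, -0.4, 0, 0, 0, 255], [0, 0, -0.1, 0, 0, 0, 255], [0, 0, 0, 0, 0, 0, 255], [0, 0, 0, 0, 0, 0, 255], [0, 0, 0, 0, 0, 0, 255]]])

```text
time: 24.35
tcp_pos: [565.5, -96.1, 166.1]
orientation: [0.0, -0.67, 0.743, 0.001]
contact_force: [5.8, 9.9, -7.1]
opening: 20.4
```

Run:
```python
from h import *
plan([565.7,-96.3,166.4])
for c in ['side','scene','wrist']: snap(c,c+'18')
a=cv2.imread('pics/side18.png')[90:270,190:370];c=cv2.imread('pics/scene18.png')[110:270,220:380]
cv2.imwrite('pics/m18.png',np.hstack([cv2.resize(a,(400,400)),cv2.resize(c,(400,400))]))
P=seg('side18',(190,90,370,270),(15,35),120);print('coupler top',np.percentile(P[:,2],[50,80,95]))
for n,b in [('side18',(190,90,370,270)),('scene18',(270,110,380,270))]:
    P=seg(n,b,(0,14),150);P=P[np.hypot(P[:,0]-586,P[:,1]-108)<50];print(n,'orange top',np.percentile(P[:,2],[98]))
    B=seg(n,b,(105,130),130);B=B[np.hypot(B[:,0]-586,B[:,1]-108)<45];print('blue z',np.percentile(B[:,2],[2,98]))
print(robot.sense()['time'],robot.sense()['contact_force'],robot.sense()['qd'].round(3))
```

```text
tcp [565.5 -96.1 166.1] yaw -1.674 zax [-0.001  0.002 -1.   ] F [ 5.8  9.9 -7.1] op 20.4 t 24.35
shift cm [ 0.02 -0.02 -0.03] turn [0. 0. 0.]
coupler top [100.31212144 155.9638555  158.55717572]
side18 orange top [240.41331087]
blue z [164.2516386  208.65905197]
scene18 orange top [240.01308966]
blue z [168.35332231 208.04384279]
24.5 [ 5.57288668  9.91489257 -7.66342439] [-0.    -0.001 -0.    -0.     0.001 -0.   ]
```

View pics/m18.png

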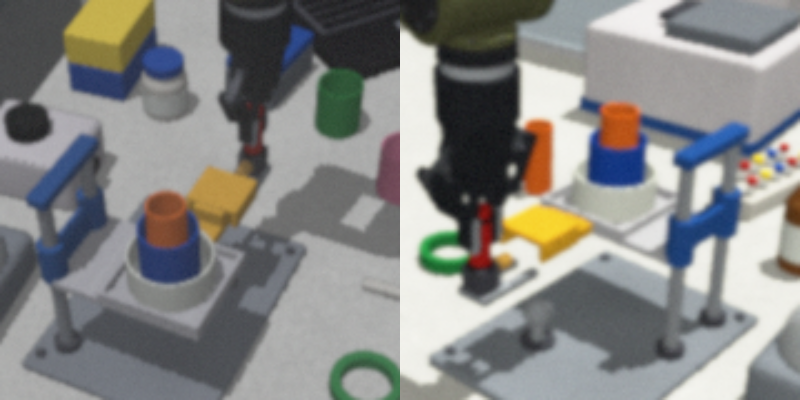

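View pics/scene18.png

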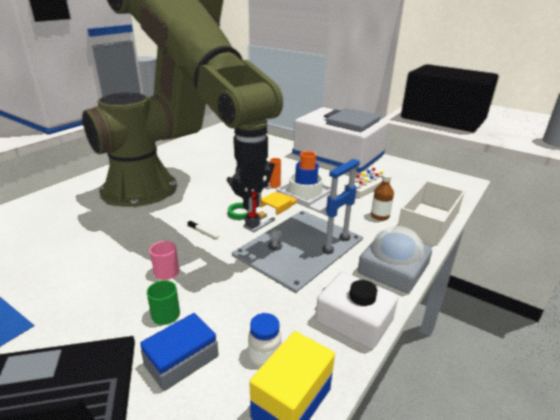

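The carriage is up 80 mm: the orange top reads 240 mm against 160 before, and the blue rim 208 against 129. The ball is bare, the nest is upright and the arm is still. Handing in.

```bash
python3 -c "
from plant import robot
print(robot.hand_in()); s=robot.sense(); print(s['time'],s['tcp_pos'],s['opening'],s['contact_force'])"
```

```text
the job is handed in; nothing more can be done
None
the job is handed in; nothing more can be done
```

The job is done and handed in at about 24.5 s of the 72 s allowed. The blue beaker stands in the white dish, and the far orange beaker (about 543 mm from the base) stands in the blue one. The carriage is lifted off the ball and held by the red knob.

- **Latch:** I pulled it 16.5 mm, past the 13 mm needed to clear the ball. The pull read about 10 N, which matches the spring.
- **Lift:** The knob went up 80 mm. The orange top rose from 160 to 240 mm and the blue rim from about 129 to 208 mm, so the nest rode up level. The last pictures show it upright, the ball bare, the arm still and the knob held at 20 mm opening.
- **Forces:** The highest force I read was about 13 N, during the lift.
- **Disagreements:** The side camera read about 3–5 mm lower in x than the other two, so I aligned with the wrist camera instead. About 6 N of sideways force on the knob along x stayed during the lift and hold, probably from the guide rods.
- **Not checked:** I did not measure the bystanders again at the end. None was touched on purpose, and those visible in the last scene picture look unmoved.

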